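# Lock the retaining frame onto the plaque mount

### The job

Secure the terracotta plaque on its mount: lower the aluminium retaining frame over both mushroom-headed studs at once, press it gently down against the sprung plaque, and slide it along its narrow slots until both studs are fully home at the slot ends, so that the heads hold it down. Let go and leave it there; the plaque is fragile and the studs must not be knocked or strained (keep under 25 N or so), and the other things on the table are to be left where they are.

Things in the scene. Friction and masses are not known exactly. Their poses are not given: they have to be found in the camera images.
- frame_grip (a point): Loose aluminium frame (0.25-0.5 kg): flat plate 120 mm (x) by 190 mm (y), 6 mm thick, two windows, and across its middle an upright handle rib: 14 mm thick (x), 90 mm long (y), rising 40 mm above the plate. This point is the rib's centre: 26 mm above the frame's underside, 20 mm above the plate's top face, 20 mm below the rib's top. Axes as said, z up.
- hole_a (a point): Keyhole at the frame's +y end: the middle of its wide opening (20 x 20 mm), 3 mm above the underside; from frame_grip 10 mm in +x, 70 mm in +y. From the opening a narrow slot, 11.5 mm wide with a flared mouth, runs to the frame's -x.
- hole_b (a point): The same at the frame's -y end (70 mm in -y). Only the 40 mm wide web under the rib rests on the plaque when the frame is on the mount; the two long rails (x = +-55 mm) are 2 mm higher below.
- slot_a (a point): Where a stud's axis stands in the +y narrow slot when its shank meets the slot's closed end: 20 mm in -x from hole_a. So with the studs mid-opening the frame must travel 20 mm towards its own +x to be home.
- slot_b (a point): The same for the -y narrow slot.
- base: Grey mount base fixed to the table, 150 mm (x) by 210 mm (y), board 10 mm thick; origin at the centre of its underside, z up; its y is within 0.3 rad of world y, and so is the frame's at the start. It carries the plaque in the middle and a stud near each y end. The frame fits either way round.
- bar_a (a point): Nominal place of the +y stud's tip: 70 mm in +y from the base's middle, 36 mm above the table. The two studs share one hand-clamped bar: BOTH really stand up to 17 mm off, the same amount, along the base's +x or -x; no pose reports it, so find it by eye or feel. Resting on the heads, the frame's underside is 36 mm up; dropped over them, 24 mm.
- bar_b (a point): The same for the -y stud. Each steel stud has a mushroom head 16 mm across, underside 26 mm and top 36 mm above the table, its upper 2 mm tapering to 12 mm across; the shank below is 7.5 mm across.
- plaque: Fragile terracotta plaque, 116 x 92 mm, on a sprung bed; origin mid top face, 24 mm up when free. It gives from 6 N, 0.8 N more per mm, 9 mm at most, then solid; 40 N breaks it. Press the frame resting on it down over 4 mm (6 is good) for the slots to pass under the heads; released, it lifts the frame against the heads, underside 20 mm up.
- foam1: white foam block 45 x 30 x 25 mm, bystander; origin under its middle
- foam2: white foam block 50 x 28 x 22 mm, bystander; origin under its middle
- jar: glass jar, 56 mm across, 75 mm high, bystander; origin under its middle
- tray: small empty grey tray 160 x 120 x 40 mm, bystander; origin under its middle
Not all that is in view belongs to the job. What is shaped like the part that bears frame_grip but red is not meant.

How it is judged:
By the outcome, as a careful person would: the job done as asked, in the order asked, and still so for the second after the job is handed in, with the robot touching nothing.
It also fails if it takes over 67 s, if anything falls off the work surface, if the arm or the gripper's body presses on something with over 40 N, if the wrist force passes 120 N, or if a joint passes its speed limit or range.

### The arm

A 6-joint arm with a two-finger parallel gripper is mounted at the origin on the work surface. World frame = base frame: x ahead of the robot, y to its left, z up, the work surface at z = 0. Lengths are in mm, angles in rad, forces in N, time in s.
With the tool pointing down it reaches from about 350 to 775 mm from the base axis. Payload 7.3 kg.
Tool frame: the origin (TCP) lies midway between the tips of the shut fingers; the grasp point (between the pads) lies 19 mm behind it (bot.tcp_to_grasp is the distance from the TCP to the grasp point, in mm); z points along the fingers, y is the line along which they close (so a half turn about z gives the same grasp; the last joint's range is limited). The gripper opens to 92 mm and grips with 3 to 60 N. Pads are 19 mm wide; open, the fingers measure 130 mm over their backs; the gripper's body (75 mm by 190 mm) begins 47 mm behind the grasp point.
Start: joints at [1.167, 0.342, 1.524, -0, 1.275, -0.146], TCP at [133.835, 507.674, 226.741] pointing down, gripper open.
Joint ranges: [-2.53, 2.53], [-0.77, 2.02], [0.04, 2.7], [-1, 4.14], [0.28, 2.66], [-3.11, 3.11]. Speed limits (rad/s): [2.57, 2.57, 3.14, 3.14, 3.14, 3.14].

### API

Orientations are given as [roll, pitch, yaw] about the fixed x, y, z axes, in that order (R = Rz(yaw) Ry(pitch) Rx(roll)).
In Python, from plant import bot, viewer gives the robot as it stands. The module is installed in compiled form; this text tells all that it offers.
- The arm moves only by the shell command python3 -m handwheel 'ROWS'. ROWS is text: rows parted by semicolons, each of 7 numbers parted by spaces: the shift along the tool's x, y, z scaled (see below), then the turn, a rotation vector about the tool's x, y, z scaled (see below), then the opening, from -1 (shut) to 1 (fully open), so that 0 is half open. In form: tx ty tz rx ry rz gripper; .... A call has 1 to 8 rows; each row is the pose to reach, as a shift and turn from the pose commanded when the call began, along the tool's axes at that moment, turning the shorter way round; what a row does not reach only later rows make up. The controller multiplies each number of a shift by 10 cm and each number of a turn by pi rad. A row lasts 1/12 s, in which the tool goes at most 41.7 mm and 7.16 degrees, less where a joint would pass 70% of its speed; a pose out of reach is approached as far as the arm can. A call with a number of a shift or a turn outside -1 to 1 is refused whole. A call with a gripper value outside its range is refused whole. The fingers move at their own pace and stop on an object; the grip force is fixed at half the most. Time passes only in rows, so rows that repeat a pose let the fingers close. It gives the time, the measured TCP pose, the force, the opening and the grip force at its end, in the units of the state.
- bot.get_obs(): the state, without advancing time (a new reading comes with each control period).
- viewer.capture(name): name is "scene" or "top"; returns a dict with "frame" (384x512x3 uint8, red, green, blue), "fov_y" (degrees; the focal length in pixels is half the picture's height over the tangent of half this angle, whatever the lens; pixels are square), "cx", "cy" (the principal point, pixels), "T" (4x4, takes a point from camera to world coordinates). Camera axes: x right, y down, z forward; pixel columns grow to the right and rows downward; lengths in mm; the calibration is good to about 2 mm. A picture is of the moment at which its call begins. There is no depth.
- bot.close_job(): hands the job in; it is judged then, once.
Trained networks look in a picture, given as the dict that the camera call returned (one of the last four; its "shot" number tells which), for a name from the list of things; names that differ only in an ending like _2 or _b are one class to them, and where a whole thing is asked for, a point or a joint stands for the part that bears it (a point fixed in the world has none). Each returns a list of dicts, best first, with "score" (0 to 1); they miss things now and then, are a little off and sometimes report something else, mostly with a low value. They report only what shows in the picture. A call takes as long as a camera call. They do not tell look-alikes from the thing itself.
- viewer.recognise(target, picture): "centre" ([column, row] in pixels, amid what is visible of it).
- viewer.cut_out(target, picture): "pixels" (384x512 bool, what is visible of it) and "centre" ([column, row] in pixels, amid what is visible of it).
The state is a dict: "time": time; "joint_positions": joint angles; "dq": joint speeds; "tau": joint torques, N m; "tool_pos": TCP position; "tcp_rot": TCP orientation; "contact_force": force on the tool from outside, world axes, zero at the start; "moment": the same for the moment, N m; "grip_width": finger opening in mm; "finger_force": force on a finger pad.
Only numpy, scipy, OpenCV 4.12 (cv2) and the standard library are available. Lean on these libraries where they do the work, as an engineer would, in place of code of your own. Each camera call takes 0.05 s, during which the arm holds its last target. There are 200 camera calls.

## Working session

There is one attempt and no reset: what is moved stays moved. The work goes in short steps, Python scripts to look and compute and a shell command to move; the robot and the scene stay as the last step left them, time stands still between calls to the robot, and variables do not carry over. Pictures are saved under pics/ and viewed, at most 10 in all, crops included, and the job is handed in when it is done.

```bash
mkdir -p pics
cat > h.py <<'E'
import numpy as np, cv2
from plant import bot, viewer
def ray(p,uv):
    f=p["frame"].shape[0]/2/np.tan(np.radians(p["fov_y"])/2)
    d=np.array([(uv[0]-p["cx"])/f,(uv[1]-p["cy"])/f,1.]); T=np.array(p["T"])
    return T[:3,3],T[:3,:3]@d
def at(p,uv,z):
    o,d=ray(p,uv); return (o+d*(z-o[2])/d[2])[:2]
def proj(p,X):
    T=np.array(p["T"]); f=p["frame"].shape[0]/2/np.tan(np.radians(p["fov_y"])/2)
    c=T[:3,:3].T@(np.array(X,float)-T[:3,3]); return np.array([p["cx"]+f*c[0]/c[2],p["cy"]+f*c[1]/c[2]])
def save(p,n,box=None,s=1):
    im=p["frame"][:,:,::-1]
    if box: im=im[box[1]:box[3],box[0]:box[2]]
    cv2.imwrite("pics/"+n,cv2.resize(im,None,fx=s,fy=s,interpolation=cv2.INTER_CUBIC))
E
python3 - <<'E'
from h import *
np.set_printoptions(precision=1,suppress=True)
o=bot.get_obs(); print(o)
P={n:viewer.capture(n) for n in("scene","top")}
im=np.hstack([P["scene"]["frame"],P["top"]["frame"]])[:,:,::-1]
for n in P: save(P[n],n+"0.png",None,1.5); print(n,P[n]["fov_y"],P[n]["T"])
Z=dict(frame_grip=26,hole_a=3,slot_a=3,base=10,bar_a=36,plaque=24,jar=37,tray=0,foam1=25)
for t,z in Z.items():
    for n in P:
        for r in viewer.recognise(t,P[n])[:4]: print(t,n,np.array(r["centre"]),round(r["score"],2),at(P[n],r["centre"],z))
E
```

```text
{'time': 0.0, 'joint_positions': array([ 1.2,  0.3,  1.5, -0. ,  1.3, -0.1]), 'dq': array([-0., -0.,  0., -0.,  0., -0.]), 'tau': array([ -0. , -43.1, -24.4,   0.1,   0.1,  -0. ]), 'tool_pos': array([133.7, 507.3, 226.1]), 'tcp_rot': array([-3.1, -0. ,  2.9]), 'contact_force': array([0.4, 0.2, 0.2]), 'moment': array([-0., -0.,  0.]), 'finger_force': 0.0, 'grip_width': 91.36938401155614}
scene 51.913573364031535 [[  -0.5    0.6   -0.6 1088.6]
 [   0.9    0.3   -0.4  382.1]
 [   0.    -0.7   -0.7  751.1]
 [   0.     0.     0.     1. ]]
top 42.00074088246603 [[  -0.    -1.     0.   367.5]
 [  -1.     0.    -0.    13.6]
 [   0.    -0.    -1.  1464.1]
 [   0.     0.     0.     1. ]]
frame_grip scene [184.8 196.5] 0.89 [ 494.6 -163.7]
frame_grip scene [213.3 147.1] 0.89 [ 265.5 -225.4]
frame_grip scene [344.9 203.5] 0.86 [302.1 221.9]
frame_grip top [341.2 262.7] 0.79 [ 241.  -255.9]
frame_grip top [320.3 183. ] 0.71 [ 470.1 -198. ]
frame_grip top [177.  252.1] 0.71 [273. 214.]
hole_a scene [348.5 201.2] 0.94 [263.3 222.3]
hole_a scene [185.1 194.2] 0.81 [ 467.7 -186. ]
hole_a scene [213. 
[... 530 characters left out ...]

base scene [299.  254.6] 0.25 [509.5 184.5]
base top [185.4 169.4] 0.82 [511.7 192.9]
base top [315.9 180.5] 0.29 [ 478.6 -187.6]
bar_a scene [299.7 259.8] 0.77 [542.8 199.2]
bar_a top [189.1 166.6] 0.8 [517.2 179.2]
plaque scene [ 99.  169.7] 0.37 [ 525.7 -451.4]
plaque top [189.1 168.4] 0.82 [513.2 180.5]
jar scene [407.7 289. ] 0.95 [499.4 432.7]
jar top [100.4 176. ] 0.55 [490.5 431.4]
jar top [250.  142.1] 0.33 [587.4   4.7]
tray scene [ 97.  171.6] 0.85 [ 516.8 -477.3]
tray scene [242.4 213.9] 0.38 [451.2  -8.3]
tray top [409.  164.3] 0.87 [ 526.8 -464.6]
foam1 scene [242.6 214.4] 0.6 [473.7   6.1]
foam1 scene [218.5 241.6] 0.59 [582.3   3.2]
foam1 top [252.9 181.1] 0.65 [476.1  -3.5]
```

View pics/scene0.png

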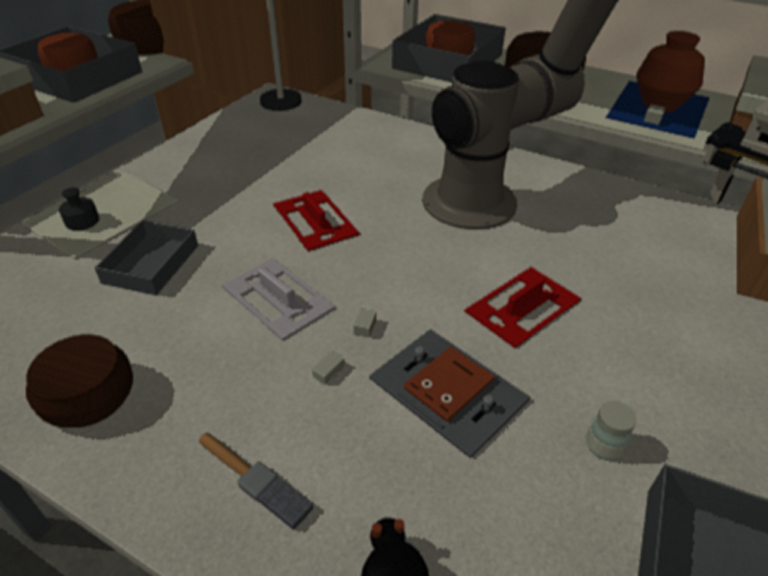

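View pics/top0.png

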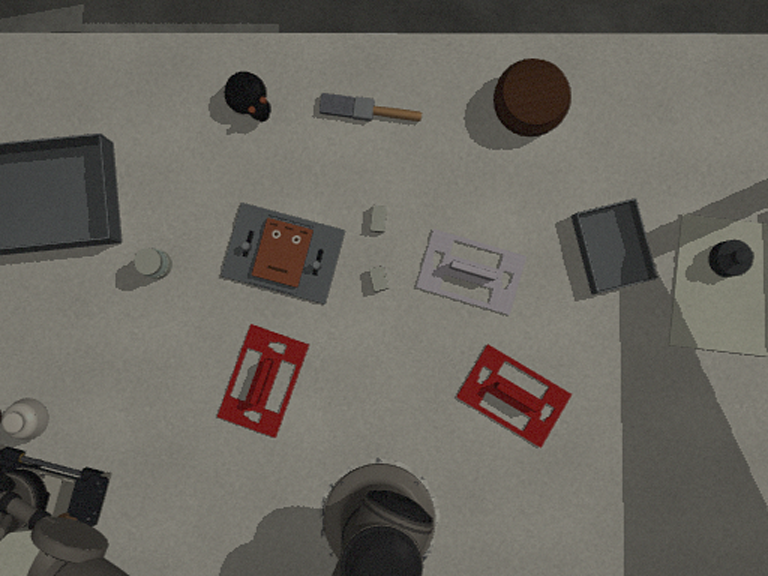

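Candidates for the frame: grey frame at top (313,181), red ones at (341,263) and (177,252). By the description it's the grey one, right of the foam blocks. Next I'll fit poses and check it in a close crop.

```bash
cat > fit.py <<'E'
from h import *
def rect(p,target,near,z):
    best=min(viewer.cut_out(target,p),key=lambda r:np.hypot(*(np.array(r["centre"])-near)))
    m=best["pixels"].astype(np.uint8); c=max(cv2.findContours(m,cv2.RETR_EXTERNAL,cv2.CHAIN_APPROX_NONE)[0],key=cv2.contourArea)
    h=cv2.convexHull(c)[:,0].astype(float)
    w=np.array([at(p,u,z) for u in h],np.float32)
    (x,y),(a,b),t=cv2.minAreaRect(w)
    if a>b: t+=90   # t: direction of the short side
    t=(t+90)%180-90
    return best["score"],np.round([x,y,a,b],1),round(float(np.radians(t)),3)
E
python3 - <<'E'
from fit import *
P={n:viewer.capture(n) for n in("scene","top")}
for n,nf,nb in(("top",(313,181),(188,168)),("scene",(185,197),(298,262))):
    print(n,"frame",rect(P[n],"frame_grip",nf,6)); print(n,"base",rect(P[n],"base",nb,10))
def crop(p,c,w=42): 
    x,y=int(c[0]),int(c[1]); return cv2.resize(p["frame"][y-w:y+w,x-w:x+w,::-1],(400,300) if 0 else (300,300),interpolation=cv2.INTER_CUBIC)
im=np.vstack([np.hstack([crop(P["top"],(313,181)),crop(P["scene"],(185,197))]),np.hstack([crop(P["top"],(188,168)),crop(P["scene"],(299,262),50)])])
im=np.clip(im.astype(float)*1.3,0,255).astype(np.uint8)
cv2.imwrite("pics/crop1.png",im)
E
```

```text
top frame (0.63, array([ 478.8, -182.9,  194.4,  122.8]), -0.281)
top base (0.84, array([514.3, 184. , 210.7, 148.7]), -0.256)
scene frame (0.73, array([ 479. , -178.4,  196.4,  125.4]), -0.3)
scene base (0.95, array([516.9, 186.5, 211. , 154.4]), -0.262)
```

View pics/crop1.png

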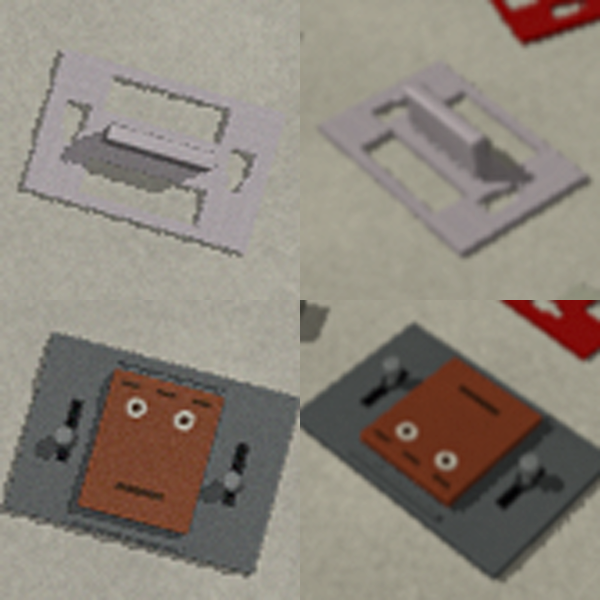

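Run:
```python
from h import *
np.set_printoptions(precision=1,suppress=True)
P={n:viewer.capture(n) for n in("scene","top")}
yaw=-0.259; ex=np.array([np.cos(yaw),np.sin(yaw)]); ey=np.array([-ex[1],ex[0]])
C={"top":np.array([514.3,184]),"scene":np.array([516.9,186.5])}
hands={"top":[(163.9,163.8),(211,177)],"scene":[(325,266),(279.7,234.3)]}
for n in P:
    for s in hands[n]:
        w=at(P[n],s,35); d=w-C[n]; print(n,w,"in base",d@ex,d@ey)
    # brightness profile along the bar axis, both studs
    g=P[n]["frame"].astype(np.float32).mean(2)
    for y in(70,-70):
        L=[]
        for x in range(-24,25,2):
            v=[]
            for dy in(-3,0,3):
                X=C[n]+x*ex+(y+dy)*ey; u=proj(P[n],[*X,36]); v.append(cv2.getRectSubPix(g,(1,1),(float(u[0]),float(u[1])))[0,0])
            L.append(int(np.mean(v)))
        print(n,y,L)
print(bot.get_obs()["tcp_rot"],[np.array(viewer.recognise("bar_a",P[n])[0]["centre"]) for n in P])
# rib top edges
for n,c in(("top",(313+ (160-150)*.28,181+(147-150)*.28)),("scene",(185+(445-450)*.28,197+(118-150)*.28))): print(n,at(P[n],c,46))
```

```text
scene [529.5 255.8] in base -5.598573024813553 70.16907706009269
scene [495.4 124.1] in base -4.843293489482704 -65.85088293407964
scene 70 [55, 55, 55, 55, 58, 63, 70, 75, 77, 79, 81, 81, 75, 67, 59, 55, 49, 46, 46, 49, 52, 52, 53, 52, 53]
scene -70 [55, 55, 56, 56, 59, 66, 72, 76, 79, 80, 81, 78, 72, 64, 58, 56, 55, 55, 56, 57, 57, 57, 57, 57, 56]
top [525.4 251.3] in base -6.482216799498624 67.9383207113755
top [487.3 116.6] in base -8.835234074588383 -72.09763039411888
top 70 [40, 36, 29, 29, 34, 47, 70, 88, 91, 92, 93, 92, 78, 57, 40, 42, 42, 41, 41, 45, 46, 41, 41, 42, 53]
top -70 [24, 25, 24, 24, 36, 58, 81, 93, 95, 95, 94, 89, 68, 39, 29, 26, 27, 27, 27, 28, 26, 22, 27, 36, 49]
[ 3.1 -0.   2.9] [array([298.7, 256.4]), array([188.8, 170.1])]
top [ 476.8 -182.3]
scene [ 485.5 -171.8]
```

```bash
cat > plan.py <<'E'
from h import *
from scipy.spatial.transform import Rotation as R
def T(yaw): return R.from_euler("xyz",[np.pi,0,yaw])
def plan(targets,pose=None):
    """targets: (x,y,z,yaw); prints the numbers tx..rz of each call and rows needed"""
    o=bot.get_obs(); p=np.array(o["tool_pos"]); r=R.from_euler("xyz",o["tcp_rot"])
    if pose is not None: p=np.array(pose[:3],float); r=T(pose[3])
    print("now",np.round(p,1),np.round(r.as_euler("xyz"),3))
    for t in targets:
        for _ in range(12):
            d=r.inv().apply(np.array(t[:3])-p); w=(r.inv()*T(t[3])).as_rotvec()
            k=min(1,95/max(np.abs(d).max(),1e-9),np.radians(50)/max(np.linalg.norm(w),1e-9))
            row=np.r_[d*k/100,w*k/np.pi].round(3)
            n=int(np.ceil(max(np.linalg.norm(d*k)/41.7,np.degrees(np.linalg.norm(w*k))/7.16)))
            print(*row,"rows",n,"last" if k==1 else "")
            p=p+r.apply(row[:3]*100); r=r*R.from_rotvec(row[3:]*np.pi)
            if k==1: break
E
python3 - <<'E'
from plan import *
o=bot.get_obs()
plan([(420,200,226,2.0),(478,-182.5,150,1.288)])
E
```

```text
now [133.8 507.7 226.7] [ 3.142 -0.     2.884]
-0.95 -0.601 0.002 0.0 -0.0 0.075 rows 3 
-0.95 -0.323 0.002 0.0 -0.0 0.067 rows 3 
-0.95 -0.112 0.001 0.0 -0.0 0.064 rows 3 
-0.95 0.079 0.002 0.0 -0.0 0.064 rows 3 
-0.158 0.046 -0.0 0.0 -0.0 0.011 rows 1 last
-0.95 -0.273 0.194 0.0 -0.0 0.058 rows 3 
-0.95 -0.093 0.187 0.0 -0.0 0.056 rows 3 
-0.95 0.075 0.187 -0.0 -0.0 0.056 rows 3 
-0.942 0.245 0.192 -0.0 -0.0 0.057 rows 3 last
```

```bash
H="python3 -m handwheel"
$H '-0.95 -0.6 0 0 0 0.075 -0.1; -0.95 -0.6 0 0 0 0.075 -0.1; -0.95 -0.6 0 0 0 0.075 -0.1; -0.95 -0.6 0 0 0 0.075 -0.1'
$H '-0.95 -0.32 0 0 0 0.067 -0.1; -0.95 -0.32 0 0 0 0.067 -0.1; -0.95 -0.32 0 0 0 0.067 -0.1; -0.95 -0.32 0 0 0 0.067 -0.1' >/dev/null
$H '-0.95 -0.11 0 0 0 0.064 -0.1; -0.95 -0.11 0 0 0 0.064 -0.1; -0.95 -0.11 0 0 0 0.064 -0.1; -0.95 -0.11 0 0 0 0.064 -0.1' >/dev/null
$H '-0.95 0.08 0 0 0 0.064 -0.1; -0.95 0.08 0 0 0 0.064 -0.1; -0.95 0.08 0 0 0 0.064 -0.1; -0.95 0.08 0 0 0 0.064 -0.1' >/dev/null
$H '-0.16 0.05 0 0 0 0.011 -0.1; -0.16 0.05 0 0 0 0.011 -0.1'
$H '-0.95 -0.27 0.19 0 0 0.058 -0.1; -0.95 -0.27 0.19 0 0 0.058 -0.1; -0.95 -0.27 0.19 0 0 0.058 -0.1; -0.95 -0.27 0.19 0 0 0.058 -0.1' >/dev/null
$H '-0.95 -0.09 0.19 0 0 0.056 -0.1; -0.95 -0.09 0.19 0 0 0.056 -0.1; -0.95 -0.09 0.19 0 0 0.056 -0.1; -0.95 -0.09 0.19 0 0 0.056 -0.1' >/dev/null
$H '-0.95 0.08 0.19 0 0 0.056 -0.1; -0.95 0.08 0.19 0 0 0.056 -0.1; -0.95 0.08 0.19 0 0 0.056 -0.1; -0.95 0.08 0.19 0 0 0.056 -0.1' >/dev/null
$H '-0.94 0.24 0.19 0 0 0.057 -0.1; -0.94 0.24 0.19 0 0 0.057 -0.1; -0.94 0.24 0.19 0 0 0.057 -0.1; -0.94 0.24 0.19 0 0 0.057 -0.1'
python3 -c "
from plan import *
plan([(478,-182.5,90,1.288),(478,-182.5,11,1.288)])
p=viewer.capture('scene'); u=proj(p,[478,-182,50]).astype(int); save(p,'s1.png',(u[0]-70,u[1]-60,u[0]+70,u[1]+45),5)"
```

```text
time: 1.83
tool_pos: [213.0, 422.4, 226.8]
tcp_rot: [-3.141, 0.002, 2.644]
contact_force: [-0.3, -0.2, 0.1]
grip_width: 70.1
finger_force: 0.0
time: 3.0
tool_pos: [421.0, 201.2, 226.7]
tcp_rot: [3.141, -0.0, 2.001]
contact_force: [0.2, -0.4, -1.3]
grip_width: 41.4
finger_force: 0.0
time: 4.33
tool_pos: [480.3, -181.6, 150.3]
tcp_rot: [-3.141, -0.001, 1.288]
contact_force: [0.4, 0.8, 0.9]
grip_width: 41.0
finger_force: 0.0
now [ 480.3 -181.6  150.3] [-3.141e+00 -1.000e-03  1.288e+00]
-0.015 -0.02 0.603 -0.0 -0.0 -0.0 rows 2 last
-0.001 0.001 0.79 -0.0 -0.0 -0.0 rows 2 last
```

View pics/s1.png

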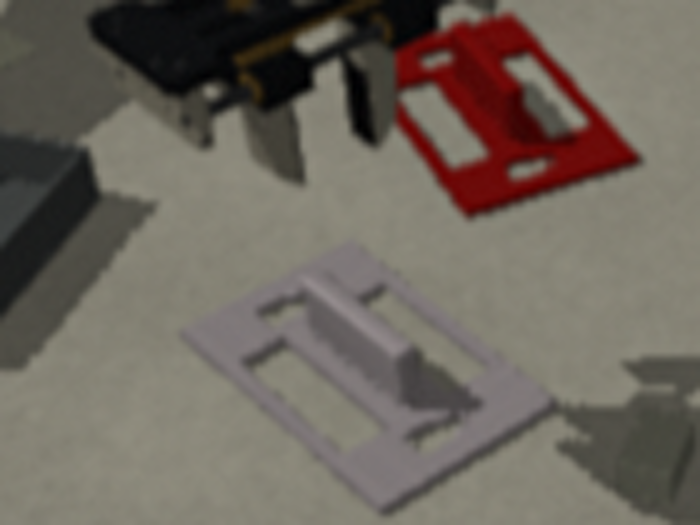

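The open fingers straddle the rib of the grey frame and line up with it, so I'll descend and grip.

```bash
H="python3 -m handwheel"
$H '-0.015 -0.02 0.6 0 0 0 -0.1; -0.015 -0.02 0.6 0 0 0 -0.1; -0.015 -0.02 0.6 0 0 0 -0.1; -0.015 -0.02 0.6 0 0 0 -0.1'
$H '0 0 0.3 0 0 0 -0.1; 0 0 0.55 0 0 0 -0.1; 0 0 0.7 0 0 0 -0.1; 0 0 0.79 0 0 0 -0.1; 0 0 0.79 0 0 0 -0.1; 0 0 0.79 0 0 0 -0.1'
$H '0 0 0 0 0 0 -1; 0 0 0 0 0 0 -1; 0 0 0 0 0 0 -1; 0 0 0 0 0 0 -1; 0 0 0 0 0 0 -1; 0 0 0 0 0 0 -1; 0 0 0 0 0 0 -1; 0 0 0 0 0 0 -1'
```

```text
time: 4.72
tool_pos: [477.1, -179.9, 90.9]
tcp_rot: [-3.14, -0.001, 1.291]
contact_force: [0.2, -1.1, 0.0]
grip_width: 41.3
finger_force: 0.0
time: 5.22
tool_pos: [478.2, -182.2, 13.0]
tcp_rot: [3.14, 0.0, 1.289]
contact_force: [-0.5, 0.6, 0.5]
grip_width: 41.1
finger_force: 0.0
time: 5.88
tool_pos: [477.3, -182.5, 12.2]
tcp_rot: [3.141, -0.0, 1.288]
contact_force: [-1.3, 0.7, 5.2]
grip_width: 13.8
finger_force: 30.0
```

```bash
H="python3 -m handwheel"
$H '0 0 -0.2 0 0 0 -1; 0 0 -0.6 0 0 0 -1; 0 0 -0.9 0 0 0 -1; 0 0 -0.9 0 0 0 -1'
python3 -c "
from plan import *
plan([(485,0,112,1.30),(498.4,188.2,82,1.312)])"
```

```text
time: 6.22
tool_pos: [479.9, -183.9, 106.7]
tcp_rot: [3.132, 0.002, 1.288]
contact_force: [1.6, 0.0, -3.6]
grip_width: 13.7
finger_force: 30.0
now [ 479.9 -183.9  106.7] [3.132e+00 2.000e-03 1.288e+00]
0.95 -0.248 -0.032 0.002 0.0 -0.002 rows 3 
0.831 -0.211 -0.027 0.001 0.001 -0.002 rows 3 last
0.95 -0.192 0.155 -0.0 -0.0 -0.002 rows 3 
0.901 -0.175 0.147 -0.0 -0.0 -0.002 rows 3 last
```

```bash
H="python3 -m handwheel"
$H '0.2 -0.05 0 0 0 -0.002 -1; 0.5 -0.13 0 0 0 -0.002 -1; 0.75 -0.2 0 0 0 -0.002 -1; 0.95 -0.25 -0.03 0 0 -0.002 -1'
$H '0.3 -0.07 0 0 0 -0.002 -1; 0.6 -0.15 0 0 0 -0.002 -1; 0.83 -0.21 -0.03 0 0 -0.002 -1'
$H '0.3 -0.06 0 0 0 -0.002 -1; 0.6 -0.12 0.1 0 0 -0.002 -1; 0.95 -0.19 0.15 0 0 -0.002 -1'
$H '0.3 -0.05 0.05 0 0 -0.002 -1; 0.6 -0.1 0.1 0 0 -0.002 -1; 0.8 -0.15 0.14 0 0 -0.002 -1; 0.9 -0.18 0.15 0 0 -0.002 -1; 0.9 -0.18 0.15 0 0 -0.002 -1; 0.9 -0.18 0.15 0 0 -0.002 -1'
cat > look.py <<'E'
from fit import *
import sys
P={n:viewer.capture(n) for n in("scene","top")}
o=bot.get_obs(); print(np.round(o["tool_pos"],1),np.round(o["tcp_rot"],3))
c=np.array(o["tool_pos"]); zt=c[2]-12.2+6
for n in P: 
    u=proj(P[n],[c[0],c[1],zt])
    try: print(n,rect(P[n],"frame_grip",u,zt))
    except Exception as e: print(n,e)
ims=[]
for n,w in(("top",55),("scene",65)):
    u=proj(P[n],[*c[:2],30]).astype(int); ims.append(cv2.resize(P[n]["frame"][u[1]-w:u[1]+w,u[0]-w:u[0]+w,::-1],(400,400),interpolation=cv2.INTER_CUBIC))
cv2.imwrite("pics/"+sys.argv[1],np.clip(np.hstack(ims)*1.3,0,255).astype(np.uint8))
E
python3 look.py l1.png
```

```text
time: 6.55
tool_pos: [478.0, -82.2, 103.0]
tcp_rot: [-3.138, -0.001, 1.294]
contact_force: [0.3, 0.1, -3.6]
grip_width: 13.9
finger_force: 30.0
time: 6.8
tool_pos: [480.6, 3.5, 106.0]
tcp_rot: [-3.138, -0.0, 1.301]
contact_force: [-0.1, 0.5, -3.6]
grip_width: 13.9
finger_force: 30.0
time: 7.05
tool_pos: [488.1, 98.8, 91.0]
tcp_rot: [-3.14, 0.001, 1.306]
contact_force: [-0.1, 0.5, -3.2]
grip_width: 14.1
finger_force: 30.0
time: 7.55
tool_pos: [494.5, 189.4, 76.8]
tcp_rot: [-3.14, 0.001, 1.314]
contact_force: [0.3, -0.8, -3.1]
grip_width: 13.9
finger_force: 30.0
[495.1 188.5  77.4] [-3.141e+00  1.000e-03  1.312e+00]
scene (0.76, array([497.5, 191.6, 193.4, 125.8]), -0.266)
top (0.66, array([479.3, 121.1,  61.5, 123.5]), 1.457)
```

View pics/l1.png

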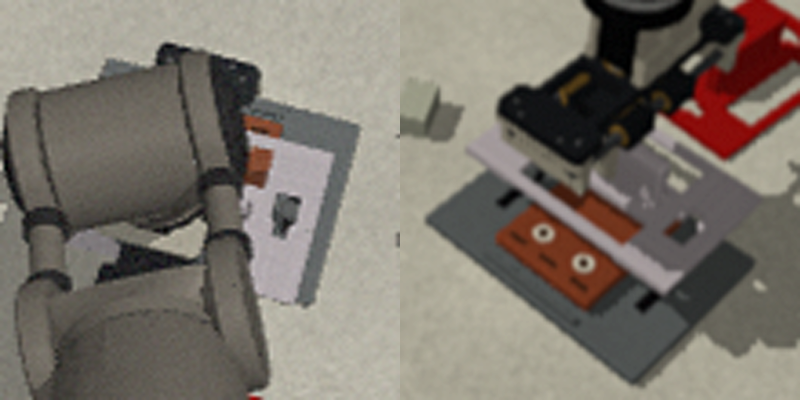

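The top view shows only the right (−y) opening at crop (287,213), with the stud beneath it; the arm hides the rest. In the scene view the frame hovers square to the base, about 3 mm short in frame x. I'll lower it and look through the openings.

```bash
H="python3 -m handwheel"
python3 -c "
from plan import *
plan([(498.4,188.2,54,1.312)])"
cat > look2.py <<'E'
from h import *
import sys
yaw=-0.259; ex=np.array([np.cos(yaw),np.sin(yaw)]); ey=np.array([-ex[1],ex[0]])
P={n:viewer.capture(n) for n in("scene","top")}
o=bot.get_obs(); print(np.round(o["tool_pos"],1),np.round(o["tcp_rot"],3),np.round(o["contact_force"],1))
c=np.array(o["tool_pos"][:2]); ims=[]
for n,y in(("top",-70),("scene",-70),("scene",70)):
    u=proj(P[n],[*(c+10*ex+y*ey),40]).astype(int); w=18
    ims.append(cv2.resize(P[n]["frame"][u[1]-w:u[1]+w,u[0]-w:u[0]+w,::-1],(266,266),interpolation=cv2.INTER_CUBIC))
cv2.imwrite("pics/"+sys.argv[1],np.clip(np.hstack(ims)*1.4,0,255).astype(np.uint8))
E
```

```text
now [495.4 188.5  77.8] [3.142 0.    1.311]
0.005 0.03 0.238 0.0 0.0 -0.0 rows 1 last
```

```bash
H="python3 -m handwheel"
$H '0.005 0.03 0.1 0 0 0 -1; 0.005 0.03 0.2 0 0 0 -1; 0.005 0.03 0.23 0 0 0 -1; 0.005 0.03 0.23 0 0 0 -1; 0.005 0.03 0.23 0 0 0 -1; 0.005 0.03 0.23 0 0 0 -1'
python3 look2.py l2.png
```

```text
time: 8.25
tool_pos: [498.4, 189.3, 54.7]
tcp_rot: [3.142, -0.0, 1.313]
contact_force: [-0.0, 1.0, -3.6]
grip_width: 13.7
finger_force: 30.0
[498.5 189.4  55. ] [ 3.141 -0.     1.313] [ 1.1 -0.2 -3.3]
```

View pics/l2.png

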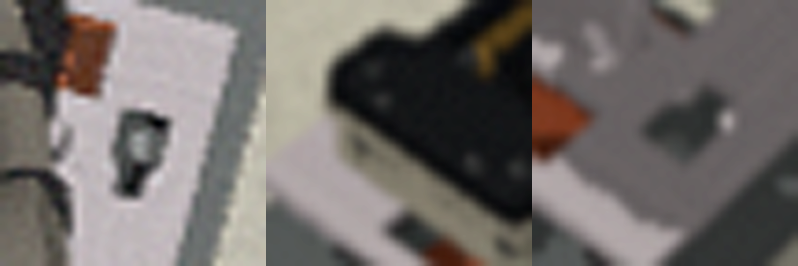

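The head sits inside the opening in the top view (stud ~(142,143), opening ~(143,138)), about 1 mm toward −x. I'll lower it by feel.

```bash
H="python3 -m handwheel"
$H '0 -0.005 0.03 0 0 0 -1; 0 -0.005 0.05 0 0 0 -1; 0 -0.005 0.06 0 0 0 -1; 0 -0.005 0.06 0 0 0 -1'
$H '0 0 0.01 0 0 0 -1; 0 0 0.02 0 0 0 -1; 0 0 0.02 0 0 0 -1'
$H '0 0 0.01 0 0 0 -1; 0 0 0.02 0 0 0 -1; 0 0 0.02 0 0 0 -1'
```

```text
time: 8.68
tool_pos: [497.6, 189.4, 48.4]
tcp_rot: [-3.141, 0.0, 1.313]
contact_force: [0.1, 0.2, -3.5]
grip_width: 13.8
finger_force: 30.0
time: 8.93
tool_pos: [497.7, 189.4, 46.5]
tcp_rot: [-3.141, 0.0, 1.313]
contact_force: [-0.8, -0.4, -3.7]
grip_width: 14.2
finger_force: 30.0
time: 9.18
tool_pos: [497.7, 189.4, 44.5]
tcp_rot: [-3.141, 0.0, 1.313]
contact_force: [-0.6, 0.3, -3.0]
grip_width: 13.4
finger_force: 30.0
```

```bash
H="python3 -m handwheel"
$H '0 0 0.01 0 0 0 -1; 0 0 0.02 0 0 0 -1; 0 0 0.02 0 0 0 -1'
$H '0 0 0.01 0 0 0 -1; 0 0 0.02 0 0 0 -1; 0 0 0.02 0 0 0 -1'
$H '0 0 0.01 0 0 0 -1; 0 0 0.02 0 0 0 -1; 0 0 0.03 0 0 0 -1; 0 0 0.03 0 0 0 -1'
```

```text
time: 9.43
tool_pos: [497.7, 189.4, 42.5]
tcp_rot: [-3.141, 0.0, 1.313]
contact_force: [-0.3, -0.2, -3.4]
grip_width: 13.8
finger_force: 30.0
time: 9.68
tool_pos: [497.7, 189.4, 40.5]
tcp_rot: [-3.141, 0.0, 1.313]
contact_force: [-0.6, -0.5, -4.0]
grip_width: 13.6
finger_force: 30.0
time: 10.02
tool_pos: [497.7, 189.4, 37.5]
tcp_rot: [-3.141, 0.0, 1.313]
contact_force: [-0.6, -0.2, -3.6]
grip_width: 13.9
finger_force: 30.0
```

```bash
H="python3 -m handwheel"
$H '0 0 0.01 0 0 0 -1; 0 0 0.02 0 0 0 -1; 0 0 0.02 0 0 0 -1'
$H '0 0 0.01 0 0 0 -1; 0 0 0.02 0 0 0 -1; 0 0 0.02 0 0 0 -1'
$H '0 0 0.01 0 0 0 -1; 0 0 0.02 0 0 0 -1; 0 0 0.03 0 0 0 -1; 0 0 0.03 0 0 0 -1'
```

```text
time: 10.27
tool_pos: [497.9, 189.5, 36.0]
tcp_rot: [3.141, -0.0, 1.313]
contact_force: [-1.4, -0.5, 2.9]
grip_width: 14.0
finger_force: 30.0
time: 10.52
tool_pos: [497.9, 189.5, 34.0]
tcp_rot: [3.141, -0.0, 1.313]
contact_force: [-2.1, -0.3, 5.2]
grip_width: 13.7
finger_force: 30.0
time: 10.85
tool_pos: [497.9, 189.5, 31.1]
tcp_rot: [3.141, -0.0, 1.313]
contact_force: [-2.5, -0.8, 6.4]
grip_width: 13.5
finger_force: 30.0
```

Contact was at the expected height and the plaque is sprung down about 5 mm. One more millimetre, then I slide along +tool y.

```bash
H="python3 -m handwheel"
$H '0 0 0.01 0 0 0 -1; 0 0.02 0.01 0 0 0 -1; 0 0.04 0.01 0 0 0 -1; 0 0.04 0.01 0 0 0 -1'
$H '0 0.02 0 0 0 0 -1; 0 0.03 0 0 0 0 -1; 0 0.03 0 0 0 0 -1'
```

```text
time: 11.18
tool_pos: [501.0, 188.7, 30.1]
tcp_rot: [-3.14, -0.0, 1.313]
contact_force: [-5.5, 0.4, 7.2]
grip_width: 13.8
finger_force: 30.0
time: 11.43
tool_pos: [503.8, 188.0, 30.0]
tcp_rot: [-3.14, -0.0, 1.313]
contact_force: [-5.3, 0.6, 7.9]
grip_width: 13.6
finger_force: 30.0
```

```bash
H="python3 -m handwheel"
$H '0 0.02 0 0 0 0 -1; 0 0.03 0 0 0 0 -1; 0 0.03 0 0 0 0 -1'
$H '0 0.02 0 0 0 0 -1; 0 0.03 0 0 0 0 -1; 0 0.03 0 0 0 0 -1'
$H '0 0.02 0 0 0 0 -1; 0 0.03 0 0 0 0 -1; 0 0.03 0 0 0 0 -1'
```

```text
time: 11.68
tool_pos: [506.7, 187.3, 30.0]
tcp_rot: [-3.14, -0.0, 1.313]
contact_force: [-6.1, 1.7, 7.5]
grip_width: 13.8
finger_force: 30.0
time: 11.93
tool_pos: [509.6, 186.5, 30.1]
tcp_rot: [-3.14, -0.0, 1.313]
contact_force: [-5.5, 1.2, 7.3]
grip_width: 13.7
finger_force: 30.0
time: 12.18
tool_pos: [512.5, 185.8, 30.1]
tcp_rot: [-3.14, -0.0, 1.313]
contact_force: [-5.1, 0.9, 8.0]
grip_width: 13.7
finger_force: 30.0
```

```bash
H="python3 -m handwheel"
$H '0 0.01 0 0 0 0 -1; 0 0.02 0 0 0 0 -1; 0 0.02 0 0 0 0 -1'
$H '0 0.01 0 0 0 0 -1; 0 0.01 0 0 0 0 -1'
$H '0 0.01 0 0 0 0 -1; 0 0.01 0 0 0 0 -1'
```

```text
time: 12.43
tool_pos: [514.4, 185.3, 30.1]
tcp_rot: [-3.14, -0.0, 1.313]
contact_force: [-5.8, 0.8, 7.5]
grip_width: 13.8
finger_force: 30.0
time: 12.6
tool_pos: [515.3, 185.0, 30.1]
tcp_rot: [-3.14, -0.0, 1.313]
contact_force: [-5.9, 1.8, 7.3]
grip_width: 14.1
finger_force: 30.0
time: 12.77
tool_pos: [516.2, 184.8, 30.0]
tcp_rot: [-3.14, -0.0, 1.313]
contact_force: [-6.2, 1.3, 8.1]
grip_width: 13.4
finger_force: 30.0
```

```bash
H="python3 -m handwheel"
$H '0 0.007 0 0 0 0 -1; 0 0.007 0 0 0 0 -1'
$H '0 0.005 0 0 0 0 -1; 0 0.005 0 0 0 0 -1'
```

```text
time: 12.93
tool_pos: [516.8, 184.6, 30.0]
tcp_rot: [-3.14, -0.0, 1.313]
contact_force: [-6.1, 0.9, 7.2]
grip_width: 13.7
finger_force: 30.0
time: 13.1
tool_pos: [517.0, 184.6, 30.0]
tcp_rot: [-3.139, 0.0, 1.313]
contact_force: [-7.7, 2.0, 7.3]
grip_width: 14.1
finger_force: 30.0
```

```bash
H="python3 -m handwheel"
$H '0 0.004 0 0 0 0 -1; 0 0.004 0 0 0 0 -1'
python3 -c "
from h import *
print(bot.get_obs()['moment'])"
$H '0 0.003 0 0 0 0 -1; 0 0.003 0 0 0 0 -1'
python3 -c "
from h import *
print(bot.get_obs()['moment'])"
```

```text
time: 13.27
tool_pos: [517.0, 184.6, 29.9]
tcp_rot: [-3.138, 0.0, 1.313]
contact_force: [-7.5, 1.4, 8.7]
grip_width: 13.6
finger_force: 30.0
[ 0.27889494  1.36487009 -0.05567501]
time: 13.43
tool_pos: [517.1, 184.5, 29.9]
tcp_rot: [-3.138, 0.0, 1.313]
contact_force: [-8.4, 2.9, 9.1]
grip_width: 13.6
finger_force: 30.0
[ 0.32763136  1.45956812 -0.08738514]
```

```bash
H="python3 -m handwheel"
$H '0 0.005 0 0 0 0 -1; 0 0.01 0 0 0 0 -1; 0 0.01 0 0 0 0 -1'
python3 -c "
from h import *
print(bot.get_obs()['moment'])"
```

```text
time: 13.68
tool_pos: [517.3, 184.5, 29.8]
tcp_rot: [-3.136, 0.001, 1.313]
contact_force: [-10.5, 4.0, 11.1]
grip_width: 13.5
finger_force: 30.0
[ 0.56144555  1.89850047 -0.15158976]
```

```bash
H="python3 -m handwheel"
$H '0 0 0 0 0 0.001 -1; 0 0 0 0 0 0.001 -1; 0 0 0 0 0 0.001 -1'
python3 -c "
from h import *
print(bot.get_obs()['moment'])"
$H '0 0 0 0 0 0.001 -1; 0 0 0 0 0 0.001 -1; 0 0 0 0 0 0.001 -1'
python3 -c "
from h import *
print(bot.get_obs()['moment'])"
```

```text
time: 13.93
tool_pos: [517.3, 184.5, 29.8]
tcp_rot: [-3.136, 0.001, 1.31]
contact_force: [-10.9, 3.9, 10.9]
grip_width: 14.1
finger_force: 30.0
[ 0.57901594  1.84183517 -0.02769008]
time: 14.18
tool_pos: [517.3, 184.4, 29.8]
tcp_rot: [-3.136, 0.001, 1.307]
contact_force: [-11.0, 3.7, 10.6]
grip_width: 14.1
finger_force: 30.0
[0.55359545 1.89512697 0.15355276]
```

Both studs bear: the moment swings through zero as I yaw. I'll unload sideways, let the frame rise to the heads, and release.

```bash
H="python3 -m handwheel"
$H '0 -0.008 0 0 0 -0.001 -1; 0 -0.015 0 0 0 -0.001 -1; 0 -0.015 0 0 0 -0.001 -1'
$H '0 0 -0.01 0 0 0 -1; 0 0 -0.02 0 0 0 -1; 0 0 -0.02 0 0 0 -1'
```

```text
time: 14.43
tool_pos: [517.2, 184.5, 30.0]
tcp_rot: [-3.139, 0.0, 1.31]
contact_force: [-6.0, 1.8, 7.9]
grip_width: 14.0
finger_force: 30.0
time: 14.68
tool_pos: [517.2, 184.5, 31.8]
tcp_rot: [-3.139, 0.0, 1.31]
contact_force: [-6.3, 2.0, 6.4]
grip_width: 13.6
finger_force: 30.0
```

```bash
H="python3 -m handwheel"
$H '0 0 0 0 0 0 -0.9; 0 0 0 0 0 0 -0.6; 0 0 0 0 0 0 -0.3; 0 0 0 0 0 0 -0.2; 0 0 0 0 0 0 -0.2; 0 0 0 0 0 0 -0.2'
$H '0 0 -0.1 0 0 0 -0.2; 0 0 -0.3 0 0 0 -0.2; 0 0 -0.6 0 0 0 -0.2; 0 0 -0.9 0 0 0 -0.2; 0 0 -0.9 0 0 0 -0.2'
$H '-0.3 0.2 -0.3 0 0 0 -0.2; -0.6 0.4 -0.6 0 0 0 -0.2; -0.9 0.8 -0.6 0 0 0 -0.2;-0.9 0.8 -0.6 0 0 0 -0.2; -0.9 0.8 -0.6 0 0 0 -0.2'
$H '-0.3 0 0 0 0 0 -0.2; -0.7 0 0 0 0 0 -0.2; -0.95 0 0 0 0 0 -0.2;-0.95 0 0 0 0 0 -0.2'
python3 - <<'E'
from fit import *
P={n:viewer.capture(n) for n in("scene","top")}
ims=[]
for n,w in(("top",42),("scene",50)):
    u=proj(P[n],[516,184,26])
    try: print(n,rect(P[n],"frame_grip",u,26))
    except Exception as e: print(e)
    u=u.astype(int); ims.append(cv2.resize(P[n]["frame"][u[1]-w:u[1]+w,u[0]-w:u[0]+w,::-1],(400,400),interpolation=cv2.INTER_CUBIC))
cv2.imwrite("pics/end.png",np.clip(np.hstack(ims)*1.3,0,255).astype(np.uint8))
E
```

```text
time: 15.18
tool_pos: [518.7, 183.9, 31.6]
tcp_rot: [3.141, -0.0, 1.31]
contact_force: [0.5, -0.6, 0.2]
grip_width: 35.9
finger_force: 0.0
time: 15.6
tool_pos: [521.9, 184.7, 128.2]
tcp_rot: [3.132, -0.005, 1.31]
contact_force: [0.9, 0.3, 0.6]
grip_width: 36.8
finger_force: 0.0
time: 16.02
tool_pos: [574.8, 73.1, 182.7]
tcp_rot: [3.138, -0.0, 1.306]
contact_force: [-0.7, 0.4, -0.0]
grip_width: 36.8
finger_force: 0.0
time: 16.35
tool_pos: [546.3, -18.2, 181.2]
tcp_rot: [-3.14, 0.001, 1.307]
contact_force: [0.3, -0.5, 0.2]
grip_width: 36.6
finger_force: 0.0
top (0.89, array([518.2, 183.9, 195.6, 124.1]), -0.254)
scene (0.67, array([519.3, 186.5, 193.1, 125.1]), -0.272)
```

View pics/end.png

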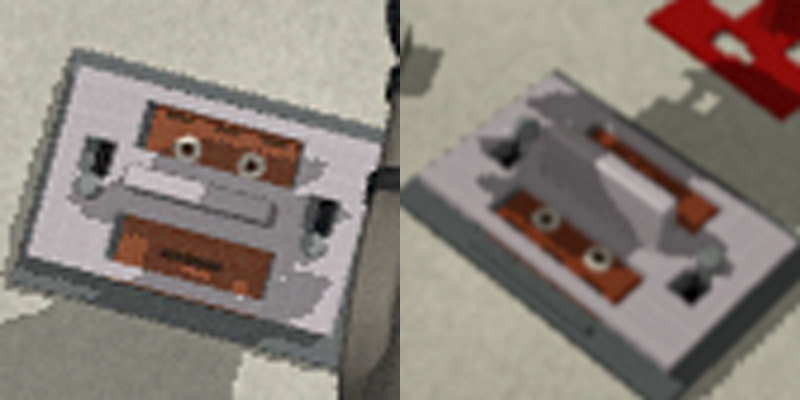

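Both heads, at (90,187) and (315,245) in the top crop, sit over the plate at the slot ends, and the wide openings are empty. The frame is free and level, and the bystanders in view are clear.

```bash
python3 -m handwheel '0 0 0 0 0 0 -0.2; 0 0 0 0 0 0 -0.2; 0 0 0 0 0 0 -0.2'; python3 -c "
from plant import bot
print(bot.close_job())"
```

```text
time: 16.8
tool_pos: [548.2, -14.4, 181.6]
tcp_rot: [-3.141, -0.0, 1.311]
contact_force: [0.5, 0.7, -0.1]
grip_width: 36.6
finger_force: 0.0
the job is handed in; nothing more can be done
None
```

The aluminium frame is on the mount with both studs home at the slot ends and the heads holding it down; it is released, and the job was handed in at 16.8 s with the highest force I read about 16 N.

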